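Gauge a metal rod through the hole plate

TASK

Take the rod that lies in the red middle saddles of the rack and gauge it from the front of the hole plate: put its nose into the largest hole first, then try the next smaller hole, and so on down, pressing lightly, until a hole refuses it or there is no smaller one. Then push it square into the smallest hole that takes it, let go of it while it sits about half-way through, take hold of it again behind the plate and draw it right through, so that it is left lying on the wires behind that hole with its tail clear of the plate. Leave the other two rods in the rack and everything else on the table where it is.

Things in the scene. Friction and masses are not known exactly. Their poses are not given: they have to be found in the camera images.
- gauge: Hole gauge, fixed: upright steel plate 12 mm thick, 172 mm wide, top edge 90 mm above the table, three through holes side by side 56 mm apart, on a blue foot 10 mm high. Origin: at table level under the middle of the plate's back face (plate from x = -12 to 0 mm). x points square through the plate from front to back, away from the robot; large hole at y = -56 mm, middle 0, small +56 mm.
- hole_large (a point): Largest hole of the gauge, 31 mm diameter, 2 mm bevel at the mouth. The point is the centre of the mouth, on the plate's front face (robot's side), 65 mm above the table; x points into the hole. Rods go through with 2 mm to spare in the hole next above their diameter; a smaller hole lets in 6 mm of nose at most.
- hole_middle (a point): Middle hole of the gauge, 25 mm diameter, 2 mm bevel at the mouth. The point is the centre of the mouth, on the plate's front face (robot's side), 65 mm above the table; x points into the hole. Behind each hole two brass wires, 17 mm over their outer edges, run back 163 mm to a crossbar 46 mm high; they carry a rod 0.5 mm below the hole's axis.
- hole_small (a point): Smallest hole of the gauge, 19 mm diameter, 2 mm bevel at the mouth. The point is the centre of the mouth, on the plate's front face (robot's side), 65 mm above the table; x points into the hole. A rod let go while its centre is near the plate, or lying on the wires, stays where it is.
- rack: Rod rack, fixed: 8 mm plywood slab 120 x 196 mm with three pairs of V saddles 72 mm apart in y; the middle pair is red, the others grey. One rod lies in each pair, along the rack's x. Saddles: 8 mm thick, 50 mm either side of the rod's centre, tops 55 mm above the table; a rod's axis lies 47, 51 or 56 mm high (17, 23, 29 mm rod). Origin: centre of the slab's underside.
- red_slot (a point): Bottom of the V of the red middle saddles, half-way between the two, 35 mm above the table: the rod to be gauged lies just above it. Its x axis runs along the rod.
- rod_a_mid (a point): One of three plain aluminium rods in the rack, 120 mm long, both ends tapered (2.5 mm in radius over the last 5 mm), alike but for thickness: one each of 17, 23 and 29 mm diameter, 0.06 to 0.26 kg; which is which is not told and is found by gauging. The point is the rod's centre, on its axis half-way along; its own x axis runs along the rod (both ends are the same).
- rod_b_mid (a point): One of three plain aluminium rods in the rack, 120 mm long, both ends tapered (2.5 mm in radius over the last 5 mm), alike but for thickness: one each of 17, 23 and 29 mm diameter, 0.06 to 0.26 kg; which is which is not told and is found by gauging. The point is the rod's centre, on its axis half-way along; its own x axis runs along the rod (both ends are the same).
- rod_c_mid (a point): One of three plain aluminium rods in the rack, 120 mm long, both ends tapered (2.5 mm in radius over the last 5 mm), alike but for thickness: one each of 17, 23 and 29 mm diameter, 0.06 to 0.26 kg; which is which is not told and is found by gauging. The point is the rod's centre, on its axis half-way along; its own x axis runs along the rod (both ends are the same).
- jar_mid (a point): Bystander, not to be disturbed: jar of 60 mm diameter, 80 mm tall, standing on the table. The point is its centre, half-way up.
- tin_mid (a point): Bystander, not to be disturbed: orange-labelled tin, 72 mm diameter, 65 mm tall, standing on the table. The point is its centre, half-way up.
- compound_bar_mid (a point): Bystander, not to be disturbed: terracotta-coloured bar of polishing compound, 110 x 40 x 32 mm, long along its own x, standing on the table. The point is its centre, half-way up.
- cup_mid (a point): Bystander, not to be disturbed: blue ceramic cup, 72 mm diameter, 90 mm tall, standing on the table. The point is its centre, half-way up.
- case_mid (a point): Bystander, not to be disturbed: black case, 160 x 100 x 60 mm (x, y, height), standing on the table. The point is its centre, half-way up.
- oil_mid (a point): Bystander, not to be disturbed: slim bottle with a red cap, 50 mm diameter, 140 mm tall, standing on the table. The point is its centre, half-way up.
- screwdriver_grip (a point): Bystander, not to be disturbed: screwdriver lying on the table, 180 mm long. The point is in its handle.
There are look-alikes about, which are no part of the job. What is shaped like the rack but orange is not meant.

How it is judged:
By the outcome, as a careful person would: the job done as asked, in the order asked, and still so for the second after the job is handed in, with the robot touching nothing.
It also fails if it takes over 64 s, if anything falls off the work surface, if the arm or the gripper's body presses on something with over 40 N, if the wrist force passes 120 N, or if a joint passes its speed limit or range.

ROBOT

A 6-joint arm with a two-finger parallel gripper is mounted at the origin on the work surface. World frame = base frame: x ahead of the robot, y to its left, z up, the work surface at z = 0. Lengths are in m, angles in rad, forces in N, time in s.
With the tool pointing down it reaches from about 0.25 to 0.725 m from the base axis. Payload 4 kg.
Tool frame: the origin (TCP) lies between the finger pads; the fingertips stand 11 mm ahead of it and the grasp point (between the pads) lies 8 mm behind it (bot.tip_extent is the distance from the TCP to the fingertips, in m); z points along the fingers, y is the line along which they close (so a half turn about z gives the same grasp; the last joint's range is limited). The gripper opens to 85 mm and grips with 20 to 120 N. Pads are 22 mm wide; open, the fingers measure 114 mm over their backs; the gripper's body (76 mm by 85 mm) begins 54 mm behind the grasp point. The pads swing forward as they close: fully open they stand 13 mm farther back than shut.
Start: joints at [-1.334, 0.241, 0.005, 1.335, 0, 1.571], TCP at [0.117, -0.486, 0.242] pointing down, gripper open.
Joint ranges: [-2.72, 2.72], [-1.05, 1.87], [-1.09, 1.28], [-1.99, 2.15], [-1.42, 1.44], [-3.14, 3.14]. Speed limits (rad/s): [2.79, 2.79, 3.14, 3.14, 3.14, 3.14].

INTERFACE

Orientations are given as a unit quaternion [x, y, z, w].
In Python, from workcell import bot gives the robot as it stands. The module is installed in compiled form; this text tells all that it offers.
- The arm moves only by the tool drive_tool, never from a script. Its argument "rows" is a list of rows, each an object of numbers: "dx", "dy", "dz": the shift along the tool's x, y, z in units of 50 mm (1.0 is 50 mm); "wx", "wy", "wz": the turn, a rotation vector about the tool's x, y, z in units of 5 degrees (1.0 is 5 degrees); "hand": the finger opening in mm, from 0 to 85.4. A call has 1 to 20 rows; each row is the pose to reach, as a shift and turn from the pose commanded when the call began, along the tool's axes at that moment; what a row does not reach only later rows make up. A row lasts 1/10 s, in which the tool goes at most 50 mm and 8.59 degrees, less where a joint would pass 70% of its speed; a pose out of reach is approached as far as the arm can. A call with a gripper value outside its range is refused whole. The fingers move at their own pace and stop on an object; the grip force is fixed at half the most. Time passes only in rows, so rows that repeat a pose let the fingers close. It gives the time, the measured TCP pose, the force, the opening and the grip force at its end, in the units of the state.
- bot.get_obs(): the state, without advancing time (a new reading comes with each control period).
- bot.camera(name): name is "scene" or "side" or "wrist"; returns the picture (420x560x3 uint8, red, green, blue); there is no depth.
- bot.get_calibration(name): a dict with "vfov" (degrees; the focal length in pixels is half the picture's height over the tangent of half this angle, whatever the lens; pixels are square), "cx", "cy" (the principal point, pixels), "origin" and "rotation" of the camera in the world; the wrist camera has in their place "mount" (4x4, takes a point from camera to tool coordinates, whose origin is the TCP and whose axes are the flange's). Camera axes: x right, y up, looking along -z (the intrinsics and any distortion apply to the point x, -y, -z); pixel columns grow to the right and rows downward; lengths in m; the calibration is good to about 2 mm. A picture is of the moment at which its call begins: read the wrist's pose just before it. get_calibration takes no time and is no camera call.
- bot.job_done(): hands the job in; it is judged then, once.
Trained networks look in the newest picture that a camera, given by its name, has taken for a name from the list of things; names that differ only in an ending like _2 or _b are one class to them, and where a whole thing is asked for, a point or a joint stands for the part that bears it (a point fixed in the world has none). Each returns a list of dicts, best first, with "score" (0 to 1); they miss things now and then, are a little off and sometimes report something else, mostly with a low value. They report only what shows in the picture. A call takes as long as a camera call. They do not tell look-alikes from the thing itself.
- bot.look_for(camera, thing): "extent" ([centre column, centre row, width, height] in pixels, round what is visible of it).
- bot.outline_of(camera, thing): "region" (420x560 bool, what is visible of it) and "extent" ([centre column, centre row, width, height] in pixels, round what is visible of it).
The state is a dict: "clock": time; "joint_pos": joint angles; "joint_vel": joint speeds; "tau": joint torques, N m; "eef_pos": TCP position; "tool_rot": TCP orientation; "ft_force": force on the tool from outside, world axes, zero at the start; "ft_torque": the same for the moment, N m; "grip_width": finger opening in m; "grasp_force": force on a finger pad.
Only numpy, scipy, OpenCV 4.12 (cv2) and the standard library are available. Lean on these libraries where they do the work, as an engineer would, in place of code of your own. Each camera call takes 0.05 s, during which the arm holds its last target. There are 200 camera calls.

## Working session

There is one attempt and no reset: what is moved stays moved. The work goes in short steps, Python scripts to look and compute and a tool call to move; the robot and the scene stay as the last step left them, time stands still between calls to the robot, and variables do not carry over. Pictures are saved under pics/ and viewed, at most 10 in all, crops included, and the job is handed in when it is done.

Besides the shell and the picture viewer there is one more tool, called after "Request:" as name([rows], argument=value, ...), one row to a line, values as JSON. drive_tool: Moves the arm, as the interface text tells. Its arguments: {"type":"object","properties":{"rows":{"type":"array","items":{"type":"object","properties":{"dx":{"type":"number"},"dy":{"type":"number"},"dz":{"type":"number"},"wx":{"type":"number"},"wy":{"type":"number"},"wz":{"type":"number"},"hand":{"type":"number"}}}}},"required":["rows"]}

```bash
mkdir -p pics
python3 - <<'E'
from workcell import bot
import cv2, numpy as np
o=bot.get_obs(); print(o['clock'],o['eef_pos'],o['tool_rot'],o['grip_width'])
ims=[]
for c in ['scene','side']:
    im=bot.camera(c); k=bot.get_calibration(c); print(c,{a:(np.round(b,4).tolist() if not isinstance(b,str) else b) for a,b in k.items()})
    for t in ['gauge','rack','rod_a_mid','hole_large','hole_middle','hole_small','red_slot']:
        r=bot.look_for(c,t); print(t,[(round(d['score'],2),np.round(d['extent']).tolist()) for d in r[:4]])
    cv2.imwrite(f'pics/{c}0.png',cv2.resize(im[...,::-1],(784,588)))
k=bot.get_calibration('wrist');print(k)
E
```

```text
0.0 [ 0.11715842 -0.48544702  0.24140353] [ 9.92999169e-01  1.18116506e-01 -1.33112811e-04 -1.06043041e-03] 0.08535517575546503
scene {'vfov': 52.1571, 'cx': 279.0766, 'cy': 213.9381, 'origin': [1.178, -0.7427, 0.8973], 'rotation': [0.3752, 0.1464, 0.3472, 0.8469]}
gauge [(0.93, [351.0, 189.0, 79.0, 67.0]), (0.23, [383.0, 149.0, 17.0, 41.0])]
rack [(0.68, [263.0, 236.0, 76.0, 58.0])]
rod_a_mid [(0.77, [285.0, 220.0, 29.0, 24.0])]
hole_large [(0.89, [351.0, 191.0, 86.0, 75.0]), (0.49, [309.0, 215.0, 19.0, 28.0])]
hole_middle [(0.72, [350.0, 188.0, 84.0, 67.0])]
hole_small [(0.75, [352.0, 190.0, 81.0, 68.0])]
red_slot [(0.97, [96.0, 271.0, 89.0, 70.0]), (0.65, [263.0, 237.0, 76.0, 53.0])]
side {'vfov': 44.3415, 'cx': 277.077, 'cy': 212.7332, 'origin': [-0.2251, 0.657, 1.2355], 'rotation': [-0.1504, 0.3393, 0.8538, -0.365]}
gauge [(0.97, [206.0, 269.0, 85.0, 72.0])]
rack [(0.78, [300.0, 227.0, 68.0, 44.0]), (0.57, [449.0, 197.0, 25.0, 28.0]), (0.27, [309.0, 278.0, 33.0, 35.0])]
rod_a_mid [(0.5, [278.0, 226.0, 15.0, 24.0])]
hole_large [(0.89, [208.0, 269.0, 87.0, 78.0]), (0.69, [145.0, 313.0, 29.0, 41.0])]
hole_middle [(0.56, [205.0, 270.0, 92.0, 78.0])]
hole_small [(0.67, [206.0, 272.0, 90.0, 72.0])]
red_slot [(0.58, [447.0, 198.0, 20.0, 25.0])]
{'vfov': 62.372220720375076, 'cx': 281.87483329259607, 'cy': 207.967820646923, 'mount': array([[-2.42310706e-05,  9.54505735e-01,  2.98192559e-01,
         7.58676448e-02],
       [ 9.99999800e-01,  2.11520813e-04, -5.95812198e-04,
         7.42053739e-04],
       [-6.31780092e-04,  2.98192485e-01, -9.54505549e-01,
        -1.31494940e-01],
       [ 0.00000000e+00,  0.00000000e+00,  0.00000000e+00,
         1.00000000e+00]])}
```

View pics/scene0.png

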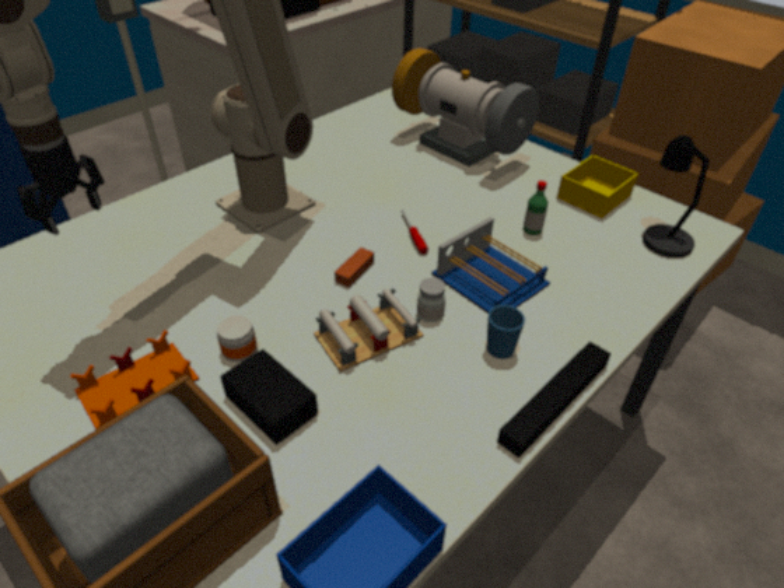

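View pics/side0.png

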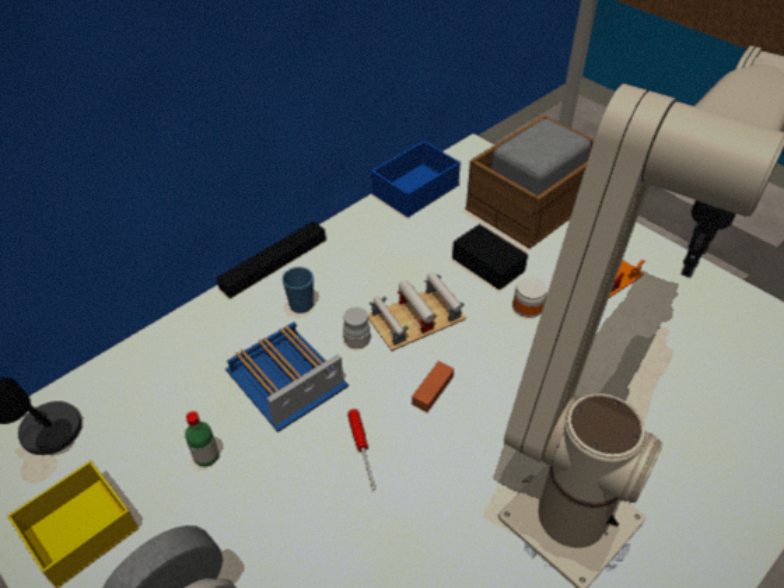

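The scene picture shows two rack-shaped things: the plywood rack at about scene (263,236) with grey/red/grey saddles and three rods, and the orange empty one at (96,271). The plywood one fits, since the orange one is excluded by the task. I'll confirm it in an enlarged crop, which also gives me the gauge corners.

Run:
```python
from workcell import bot
import cv2, numpy as np
a=bot.camera('scene')[145:270,205:405,::-1]; cv2.imwrite('pics/s1.png',cv2.resize(a,None,fx=4,fy=4,interpolation=cv2.INTER_CUBIC))
a=bot.camera('side')[185:310,155:355,::-1]; cv2.imwrite('pics/d1.png',cv2.resize(a,None,fx=4,fy=4,interpolation=cv2.INTER_CUBIC))
```

```text
(no output)
```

View pics/s1.png

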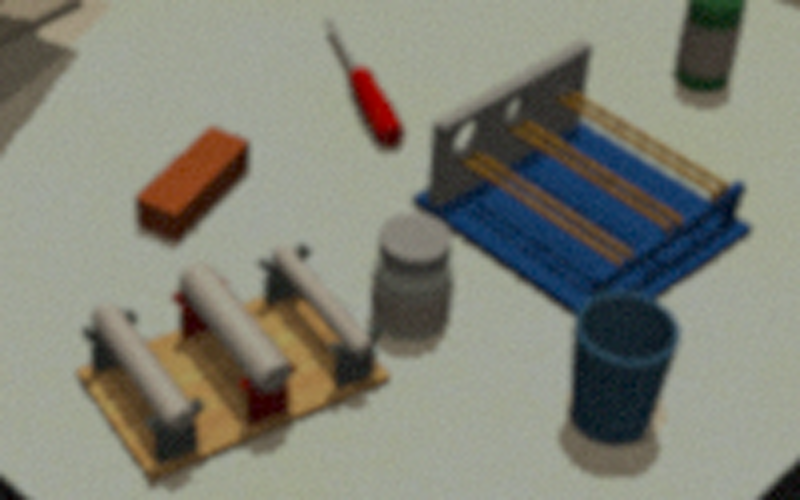

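View pics/d1.png

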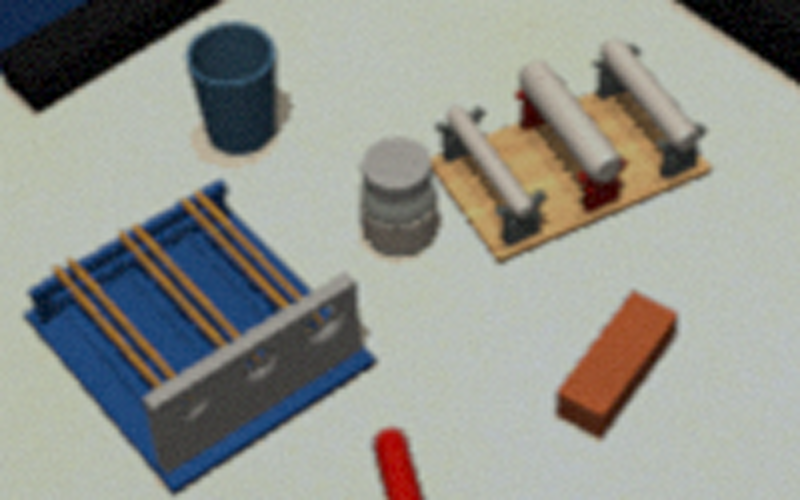

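The crop at scene (235,230) confirms the plywood rack. The red saddles hold the middle rod, at crop (195,275) to (275,370), and it looks the thickest of the three. The large hole is at the rack side of the gauge (crop 466,135), and the jar stands between rack and gauge. Next I'll fit the poses.

```bash
cat > h.py <<'E'
from workcell import bot
import numpy as np
from scipy.spatial.transform import Rotation as R
from scipy.optimize import least_squares
def cam(c):
    k=bot.get_calibration(c); f=210/np.tan(np.radians(k['vfov']/2))
    if 'mount' in k:
        o=bot.get_obs(); Rt=R.from_quat(o['tool_rot']).as_matrix(); M=k['mount']
        return f,k['cx'],k['cy'],o['eef_pos']+Rt@M[:3,3],Rt@M[:3,:3]
    q=np.array(k['rotation']); Rm=R.from_quat(q).as_matrix() if q.size==4 else q
    return f,k['cx'],k['cy'],np.array(k['origin']),Rm
def proj(C,p):
    f,cx,cy,o,Rm=C; q=(np.atleast_2d(p)-o)@Rm
    return np.c_[cx+f*q[:,0]/-q[:,2],cy+f*q[:,1]/q[:,2]]
def ray(C,uv,z):
    f,cx,cy,o,Rm=C; d=Rm@np.array([(uv[0]-cx)/f,-(uv[1]-cy)/f,-1]); return o+d*(z-o[2])/d[2]
def pose(v,p):
    c,s=np.cos(v[2]),np.sin(v[2]); p=np.atleast_2d(p)
    return np.c_[v[0]+c*p[:,0]-s*p[:,1],v[1]+s*p[:,0]+c*p[:,1],p[:,2]]
def fit(obs,v0):
    f=lambda v:np.concatenate([(proj(C,pose(v,p))-uv).ravel() for C,p,uv in obs])
    r=least_squares(f,v0,loss='soft_l1'); return r.x,np.round(f(r.x),1)
E
python3 - <<'E'
from h import *
S,D=cam('scene'),cam('side'); s=lambda l:np.array(l)/4+[205,145]; d=lambda l:np.array(l)/4+[155,185]
G=[(S,np.array([[0,-56,65],[0,0,65],[0,-86,90],[0,86,90]])/1e3,s([[466,135],[516,108],[440,130],[590,52]])),
   (D,np.array([[-12,56,65],[-12,0,65],[-12,-56,65],[-12,86,90],[-12,-86,90]])/1e3,d([[192,408],[262,365],[323,322],[147,405],[357,288]]))]
g,e=fit(G,[.55,.1,0]);print('gauge',g,e)
q=np.array([[60,98,8],[-60,98,8],[60,-98,8],[-60,-98,8]])/1e3
for c,a in((S,s),(D,d)):
    for n,uv,z in (('jar',{0:(410,240),1:(398,165)}[c is D],.08),): print(n,ray(c,a([uv])[0],z))
print([ray(S,x,.008).round(3) for x in s([[82,375],[153,478],[388,378]])],[ray(D,x,.008).round(3) for x in d([[435,160],[500,260],[710,168]])])
K=[(S,np.array([[-60,-98,8],[60,-98,8],[60,98,8]])/1e3,s([[82,375],[153,478],[388,378]])),(D,np.array([[60,98,8],[-60,98,8],[-60,-98,8]])/1e3,d([[435,160],[500,260],[710,168]]))]
r,e=fit(K,[.55,-.2,0]);print('rack',r,e)
for n in('jar_mid','cup_mid','oil_mid','tin_mid','case_mid','compound_bar_mid'):
    z={'j':.04,'c':.03,'o':.07,'t':.032}[n[0]]
    for c,C in(('scene',S),('side',D)):
        x=bot.look_for(c,n)
        if x: print(n,c,ray(C,x[0]['extent'][:2],z).round(3))
print(bot.get_obs()['clock'])
E
```

```text
gauge [ 0.53626277  0.18232661 -0.09535518] [-0.3  0.1 -0.4  0.1 -0.1 -1.3  0.3 -2.1 -0.3 -0.8 -0.9 -0.3  0.2  0.6
  0.5  0.2 -0.2 -1.5]
jar [ 0.59408847 -0.0114289   0.08      ]
jar [ 0.58614825 -0.00400327  0.08      ]
[array([ 0.473, -0.225,  0.008]), array([ 0.582, -0.254,  0.008]), array([ 0.631, -0.071,  0.008])] [array([ 0.62 , -0.07 ,  0.008]), array([ 0.509, -0.036,  0.008]), array([ 0.461, -0.223,  0.008])]
rack [ 0.54583582 -0.14607445 -0.23542394] [-2.6 -1.1 -0.4  0.1  0.4 -1.9 -2.7 -0.3 -0.2 -0.4  0.1 -1.4]
jar_mid scene [0.595 0.    0.04 ]
jar_mid side [ 0.592 -0.012  0.04 ]
cup_mid scene [0.756 0.041 0.03 ]
cup_mid side [0.769 0.008 0.03 ]
oil_mid scene [0.575 0.406 0.07 ]
oil_mid side [0.563 0.402 0.07 ]
tin_mid scene [ 0.394 -0.355  0.032]
tin_mid side [ 0.388 -0.364  0.032]
case_mid scene [ 0.557 -0.393  0.03 ]
case_mid side [ 0.54  -0.401  0.03 ]
compound_bar_mid scene [ 0.385 -0.041  0.03 ]
compound_bar_mid side [ 0.366 -0.018  0.03 ]
1.5
```

Request:
drive_tool([
  {"dx":2.5,"dy":-1.1,"wz":1.4,"hand":85},
  {"dx":5,"dy":-2.3,"wz":2.7,"hand":85},
  {"dx":7.5,"dy":-3.4,"wz":4,"hand":60},
  {"dx":9.9,"dy":-4.6,"wz":5.4,"hand":60},
  {"dx":9.9,"dy":-4.6,"wz":5.4,"hand":60},
  {"dx":9.9,"dy":-4.6,"wz":5.4,"hand":60},
  {"dx":9.9,"dy":-4.6,"wz":5.4,"hand":60},
  {"dx":9.9,"dy":-4.6,"wz":5.4,"hand":60},
  {"dx":9.9,"dy":-4.6,"wz":5.4,"hand":60},
  {"dx":9.9,"dy":-4.6,"wz":5.4,"hand":60},
  {"dx":9.9,"dy":-4.6,"wz":5.4,"hand":60},
  {"dx":9.9,"dy":-4.6,"wz":5.4,"hand":60},
  {"dx":9.9,"dy":-4.6,"wz":5.4,"hand":60},
  {"dx":9.9,"dy":-4.6,"wz":5.4,"hand":60},
  {"dx":9.9,"dy":-4.6,"wz":5.4,"hand":60},
  {"dx":9.9,"dy":-4.6,"wz":5.4,"hand":60},
])

```text
invalid input at $.rows[0]: expected keys dx, dy, dz, wx, wy, wz, hand
```

```bash
cat >> h.py <<'E'
def go(x,y,z,yaw):
    "shift (units) and turn to a tool-down pose"
    o=bot.get_obs(); Rt=R.from_quat(o['tool_rot'])
    T=R.from_euler('z',yaw)*R.from_quat([1,0,0,0])
    d=Rt.inv().apply(np.array([x,y,z])-o['eef_pos'])/.05; w=np.degrees((Rt.inv()*T).as_rotvec())/5
    print('d',d.round(3),'w',w.round(3))
E
python3 - <<'E'
from h import *
import cv2
o=bot.get_obs();C=cam('wrist');im=bot.camera('wrist');cv2.imwrite('pics/w1.png',im[...,::-1])
print(o['clock'],o['eef_pos'],o['joint_pos'].round(2) if hasattr(o['joint_pos'],'round') else o['joint_pos'])
for r in bot.outline_of('wrist','rod_a_mid')[:4]:
    y,x=np.nonzero(r['region']); m=cv2.minAreaRect(np.c_[x,y].astype(np.float32)); print(round(r['score'],2),m)
    b=cv2.boxPoints(m); p=np.array([ray(C,u,.056) for u in b]); L=p[[1,2]]-p[[0,1]]
    n=np.linalg.norm(L,axis=1); a=L[n.argmax()]; print(' c',p.mean(0).round(4),'len',n.round(4),'yaw',np.arctan2(a[1],a[0])%np.pi)
E
```

```text
1.5 [ 0.11730383 -0.48604788  0.24231094] [-1.33  0.24  0.01  1.34  0.    1.57]
```

View pics/w1.png

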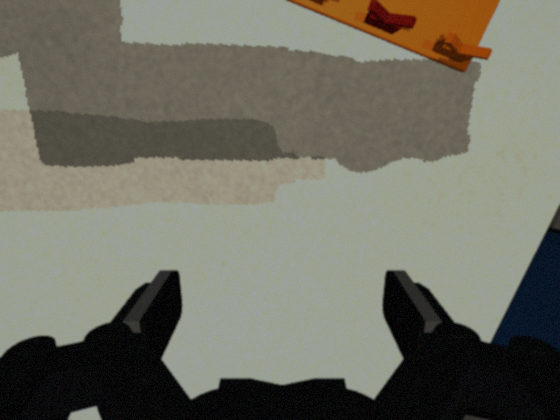

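The rows need every key. The view shows only bare table and the orange look-alike (top right), with the fingers at rows 270-340. So I'll look from 50 mm behind the rod's centre.

Request:
drive_tool([
  {"dx":2.3,"dy":-1.3,"dz":0,"wx":0,"wy":0,"wz":1.4,"hand":85},
  {"dx":4.5,"dy":-2.5,"dz":0,"wx":0,"wy":0,"wz":2.7,"hand":60},
  {"dx":6.8,"dy":-3.8,"dz":0,"wx":0,"wy":0,"wz":4,"hand":60},
  {"dx":9,"dy":-5,"dz":0,"wx":0,"wy":0,"wz":5.4,"hand":60},
  {"dx":9,"dy":-5,"dz":0,"wx":0,"wy":0,"wz":5.4,"hand":60},
  {"dx":9,"dy":-5,"dz":0,"wx":0,"wy":0,"wz":5.4,"hand":60},
  {"dx":9,"dy":-5,"dz":0,"wx":0,"wy":0,"wz":5.4,"hand":60},
  {"dx":9,"dy":-5,"dz":0,"wx":0,"wy":0,"wz":5.4,"hand":60},
  {"dx":9,"dy":-5,"dz":0,"wx":0,"wy":0,"wz":5.4,"hand":60},
  {"dx":9,"dy":-5,"dz":0,"wx":0,"wy":0,"wz":5.4,"hand":60},
  {"dx":9,"dy":-5,"dz":0,"wx":0,"wy":0,"wz":5.4,"hand":60},
  {"dx":9,"dy":-5,"dz":0,"wx":0,"wy":0,"wz":5.4,"hand":60},
  {"dx":9,"dy":-5,"dz":0,"wx":0,"wy":0,"wz":5.4,"hand":60},
  {"dx":9,"dy":-5,"dz":0,"wx":0,"wy":0,"wz":5.4,"hand":60},
  {"dx":9,"dy":-5,"dz":0,"wx":0,"wy":0,"wz":5.4,"hand":60},
  {"dx":9,"dy":-5,"dz":0,"wx":0,"wy":0,"wz":5.4,"hand":60},
])

```text
clock: 3.2
eef_pos: [0.4954, -0.1385, 0.2426]
tool_rot: [0.993, -0.118, 0.0, 0.0]
ft_force: [0.2, 1.1, 0.2]
grip_width: 0.0599
grasp_force: 0.0
```

```bash
cat > look.py <<'E'
from h import *
import cv2,sys
o=bot.get_obs();C=cam('wrist');im=bot.camera('wrist');cv2.imwrite(f'pics/{sys.argv[1]}.png',im[...,::-1])
print(o['clock'],o['eef_pos'],R.from_quat(o['tool_rot']).as_matrix()[:2,0],np.round(o['joint_pos'],2))
z=float(sys.argv[2])
for r in bot.outline_of('wrist','rod_a_mid')[:4]:
    y,x=np.nonzero(r['region']); m=cv2.minAreaRect(np.c_[x,y].astype(np.float32)); print(round(r['score'],2),m)
    b=cv2.boxPoints(m); p=np.array([ray(C,u,z) for u in b]); L=p[[1,2]]-p[[0,1]]
    n=np.linalg.norm(L,axis=1); a=L[n.argmax()]; print(' c',p.mean(0).round(4),'len',n.round(4),'yaw',np.arctan(a[1]/a[0]))
E
python3 look.py w2 .056
```

```text
3.2 [ 0.49537682 -0.13849691  0.24257188] [ 0.97215194 -0.23435136] [-0.27  0.27  0.04  1.34 -0.    3.11]
0.97 ((197.59454345703125, 122.45790100097656), (135.4767608642578, 19.293428421020508), 87.79740142822266)
 c [ 0.5649 -0.0788  0.056 ] len [0.0163 0.1178] yaw -0.26107574594301064
```

View pics/w2.png

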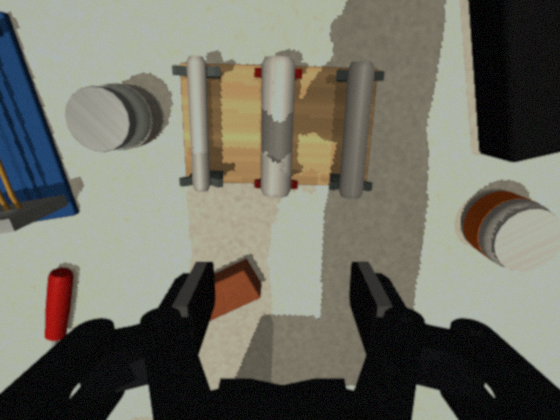

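The wrist picture shows the middle rod in the red saddles from (280,57) to (276,196), with thin rod left at (198,122) and medium one right at (357,130). Joint 6 is near its limit, so the tool must be turned by half before the gauge. I'll do that now over the rod.

Run:
```python
from h import *
C=cam('wrist')
a,b=ray(C,(279.5,57),.053),ray(C,(275.5,196),.053);print(a,b,(a+b)/2,np.linalg.norm(a-b),np.arctan2(*(a-b)[1::-1]))
l,r=ray(C,(262,130),.053),ray(C,(293,130),.053);print(np.linalg.norm(l-r))
```

```text
[ 0.60391867 -0.16314729  0.053     ] [ 0.48532547 -0.1304322   0.053     ] [ 0.54462207 -0.14678974  0.053     ] 0.12302286642146486 -0.269165399687458
0.028082396384031413
```

Request:
drive_tool([
  {"dx":0.3,"dy":0,"dz":0,"wx":0,"wy":0,"wz":-2,"hand":60},
  {"dx":0.6,"dy":0,"dz":0,"wx":0,"wy":0,"wz":-4,"hand":60},
  {"dx":1,"dy":0,"dz":0,"wx":0,"wy":0,"wz":-6,"hand":60},
  {"dx":1,"dy":0,"dz":0,"wx":0,"wy":0,"wz":-8,"hand":60},
  {"dx":1,"dy":0,"dz":0,"wx":0,"wy":0,"wz":-10,"hand":60},
  {"dx":1,"dy":0,"dz":0,"wx":0,"wy":0,"wz":-12,"hand":60},
  {"dx":1,"dy":0,"dz":0,"wx":0,"wy":0,"wz":-14,"hand":60},
  {"dx":1,"dy":0,"dz":0,"wx":0,"wy":0,"wz":-16,"hand":60},
  {"dx":1,"dy":0,"dz":0,"wx":0,"wy":0,"wz":-18,"hand":60},
  {"dx":1,"dy":0,"dz":0,"wx":0,"wy":0,"wz":-20,"hand":60},
  {"dx":1,"dy":0,"dz":0,"wx":0,"wy":0,"wz":-20,"hand":60},
  {"dx":1,"dy":0,"dz":0,"wx":0,"wy":0,"wz":-20,"hand":60},
  {"dx":1,"dy":0,"dz":0,"wx":0,"wy":0,"wz":-20,"hand":60},
  {"dx":1,"dy":0,"dz":0,"wx":0,"wy":0,"wz":-20,"hand":60},
])

```text
clock: 4.7
eef_pos: [0.5446, -0.1493, 0.2423]
tool_rot: [0.729, 0.685, 0.0, -0.0]
ft_force: [-0.3, 0.0, -0.2]
grip_width: 0.0602
grasp_force: 0.0
```

Request:
drive_tool([
  {"dx":0,"dy":0,"dz":0,"wx":0,"wy":0,"wz":-2,"hand":60},
  {"dx":0,"dy":0,"dz":0,"wx":0,"wy":0,"wz":-4,"hand":60},
  {"dx":0,"dy":0,"dz":0,"wx":0,"wy":0,"wz":-6,"hand":60},
  {"dx":0,"dy":0,"dz":0,"wx":0,"wy":0,"wz":-8,"hand":60},
  {"dx":0,"dy":0,"dz":0,"wx":0,"wy":0,"wz":-10,"hand":60},
  {"dx":0,"dy":0,"dz":0,"wx":0,"wy":0,"wz":-12,"hand":60},
  {"dx":0,"dy":0,"dz":0,"wx":0,"wy":0,"wz":-14,"hand":60},
  {"dx":0,"dy":0,"dz":0,"wx":0,"wy":0,"wz":-16,"hand":60},
  {"dx":0,"dy":0,"dz":0,"wx":0,"wy":0,"wz":-16,"hand":60},
  {"dx":0,"dy":0,"dz":0,"wx":0,"wy":0,"wz":-16,"hand":60},
  {"dx":0,"dy":0,"dz":0,"wx":0,"wy":0,"wz":-16,"hand":60},
  {"dx":0,"dy":0,"dz":0,"wx":0,"wy":0,"wz":-16,"hand":60},
])

```text
clock: 5.9
eef_pos: [0.5447, -0.1491, 0.2423]
tool_rot: [0.118, 0.993, -0.0, 0.0]
ft_force: [0.2, 0.6, -0.6]
grip_width: 0.0599
grasp_force: 0.0
```

Run:
```python
from h import *
go(.5186,-.1406,.048,-.26+np.pi)
```

```text
d [0.548 0.044 3.886] w [0.    0.    0.269]
```

Request:
drive_tool([
  {"dx":0.5,"dy":0.04,"dz":0.8,"wx":0,"wy":0,"wz":0.27,"hand":60},
  {"dx":0.55,"dy":0.04,"dz":1.6,"wx":0,"wy":0,"wz":0.27,"hand":60},
  {"dx":0.55,"dy":0.04,"dz":2.3,"wx":0,"wy":0,"wz":0.27,"hand":60},
  {"dx":0.55,"dy":0.04,"dz":2.8,"wx":0,"wy":0,"wz":0.27,"hand":60},
  {"dx":0.55,"dy":0.04,"dz":3.2,"wx":0,"wy":0,"wz":0.27,"hand":60},
  {"dx":0.55,"dy":0.04,"dz":3.5,"wx":0,"wy":0,"wz":0.27,"hand":60},
  {"dx":0.55,"dy":0.04,"dz":3.7,"wx":0,"wy":0,"wz":0.27,"hand":60},
  {"dx":0.55,"dy":0.04,"dz":3.89,"wx":0,"wy":0,"wz":0.27,"hand":60},
  {"dx":0.55,"dy":0.04,"dz":3.89,"wx":0,"wy":0,"wz":0.27,"hand":60},
  {"dx":0.55,"dy":0.04,"dz":3.89,"wx":0,"wy":0,"wz":0.27,"hand":60},
])

```text
clock: 6.9
eef_pos: [0.5188, -0.1408, 0.0482]
tool_rot: [0.129, 0.992, -0.0, 0.0]
ft_force: [-0.8, -0.2, -0.7]
grip_width: 0.0598
grasp_force: 0.0
```

Run:
```python
from h import *
import cv2
o=bot.get_obs();print(o['clock'],o['eef_pos'])
a=bot.camera('side')[190:290,240:340,::-1];b=bot.camera('wrist')[...,::-1]
cv2.imwrite('pics/g1.png',np.hstack([cv2.resize(a,(420,420)),b[:,90:470]]))
```

```text
6.9 [ 0.5187844  -0.14082165  0.04819354]
```

View pics/g1.png

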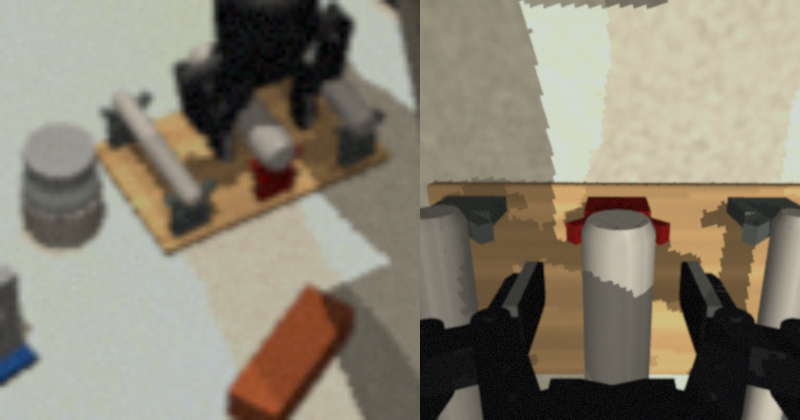

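The rod is centred between the open fingers (rod at picture column 618, fingers at 530 and 700). Closing and lifting.

Request:
drive_tool([
  {"dx":0,"dy":0,"dz":0,"wx":0,"wy":0,"wz":0,"hand":20},
  {"dx":0,"dy":0,"dz":0,"wx":0,"wy":0,"wz":0,"hand":20},
  {"dx":0,"dy":0,"dz":0,"wx":0,"wy":0,"wz":0,"hand":20},
  {"dx":0,"dy":0,"dz":0,"wx":0,"wy":0,"wz":0,"hand":20},
  {"dx":0,"dy":0,"dz":0,"wx":0,"wy":0,"wz":0,"hand":20},
  {"dx":0,"dy":0,"dz":0,"wx":0,"wy":0,"wz":0,"hand":20},
  {"dx":0,"dy":0,"dz":0,"wx":0,"wy":0,"wz":0,"hand":20},
  {"dx":0,"dy":0,"dz":0,"wx":0,"wy":0,"wz":0,"hand":20},
])

```text
clock: 7.8
eef_pos: [0.5194, -0.1388, 0.0488]
tool_rot: [0.128, 0.992, 0.002, 0.001]
ft_force: [0.5, 5.5, 3.8]
grip_width: 0.0277
grasp_force: 58.7
```

Request:
drive_tool([
  {"dx":0,"dy":0,"dz":-0.3,"wx":0,"wy":0,"wz":0,"hand":20},
  {"dx":0,"dy":0,"dz":-0.8,"wx":0,"wy":0,"wz":0,"hand":20},
  {"dx":0,"dy":0,"dz":-1.5,"wx":0,"wy":0,"wz":0,"hand":20},
  {"dx":0,"dy":0,"dz":-2,"wx":0,"wy":0,"wz":0,"hand":20},
  {"dx":0,"dy":0,"dz":-2,"wx":0,"wy":0,"wz":0,"hand":20},
  {"dx":0,"dy":0,"dz":-2,"wx":0,"wy":0,"wz":0,"hand":20},
])

```text
clock: 8.4
eef_pos: [0.5182, -0.1407, 0.1475]
tool_rot: [0.129, 0.992, -0.0, 0.0]
ft_force: [0.2, 0.0, -3.8]
grip_width: 0.0269
grasp_force: 59.3
```

Run:
```python
from h import *
o=bot.get_obs();print(o['clock'],o['eef_pos'],o['ft_force'],o['ft_torque'],o['grip_width'])
v=np.array([.5363,.1823,-.0954])
# standoff: rod centre 110 mm before back face on large axis; grasp 27 mm behind centre
p=pose(v,[-.137-.02,-.056,.150])[0];print(p);go(*p,v[2]+np.pi)
```

```text
8.4 [ 0.51823422 -0.14068998  0.14754181] [ 0.15777892  0.04249634 -3.81233568] [0.08574025 0.05606018 0.08790585] 0.026877266330169965
[0.3746796  0.14150973 0.15      ]
d [ 4.216  4.724 -0.05 ] w [-0.000e+00  1.000e-03 -1.864e+00]
```

Rod held, about 3 N heavier. On the way I'll look down on the gauge from behind, with the plate ahead of the camera.

Run:
```python
from h import *
v=np.array([.5363,.1823,-.0954])
p=pose(v,[.08,0,.25])[0];print(p);go(*p,v[2]+np.pi)
```

```text
[0.61593623 0.17467957 0.25      ]
d [-0.28   6.597 -2.049] w [-0.000e+00  1.000e-03 -1.864e+00]
```

Request:
drive_tool([
  {"dx":0,"dy":0.3,"dz":-0.5,"wx":0,"wy":0,"wz":-0.2,"hand":20},
  {"dx":0,"dy":0.9,"dz":-1,"wx":0,"wy":0,"wz":-0.5,"hand":20},
  {"dx":-0.1,"dy":1.6,"dz":-1.5,"wx":0,"wy":0,"wz":-0.8,"hand":20},
  {"dx":-0.2,"dy":2.4,"dz":-2,"wx":0,"wy":0,"wz":-1.1,"hand":20},
  {"dx":-0.3,"dy":3.2,"dz":-2,"wx":0,"wy":0,"wz":-1.4,"hand":20},
  {"dx":-0.3,"dy":4,"dz":-2,"wx":0,"wy":0,"wz":-1.6,"hand":20},
  {"dx":-0.3,"dy":4.8,"dz":-2,"wx":0,"wy":0,"wz":-1.86,"hand":20},
  {"dx":-0.3,"dy":5.6,"dz":-2,"wx":0,"wy":0,"wz":-1.86,"hand":20},
  {"dx":-0.3,"dy":6.2,"dz":-2,"wx":0,"wy":0,"wz":-1.86,"hand":20},
  {"dx":-0.3,"dy":6.6,"dz":-2,"wx":0,"wy":0,"wz":-1.86,"hand":20},
  {"dx":-0.3,"dy":6.6,"dz":-2,"wx":0,"wy":0,"wz":-1.86,"hand":20},
  {"dx":-0.3,"dy":6.6,"dz":-2,"wx":0,"wy":0,"wz":-1.86,"hand":20},
])

```text
clock: 9.6
eef_pos: [0.6161, 0.1745, 0.245]
tool_rot: [0.047, 0.999, -0.001, -0.002]
ft_force: [-0.8, -0.9, -1.7]
grip_width: 0.0275
grasp_force: 59.7
```

Run:
```python
from h import *
import cv2
o=bot.get_obs();C=cam('wrist');np.savez('cam.npz',*[np.array(x) for x in C]);print(o['clock'],o['eef_pos'])
im=bot.camera('wrist')[...,::-1];cv2.imwrite('pics/w3.png',im)
v=np.array([.5363,.1823,-.0954])
print(proj(C,pose(v,np.array([[0,-86,90],[0,86,90],[-12,86,90],[-12,-86,90]])/1e3)).round(0).tolist())
```

```text
9.6 [0.61614655 0.17449743 0.24496571]
[[175.0, 95.0], [393.0, 95.0], [395.0, 79.0], [173.0, 79.0]]
```

View pics/w3.png

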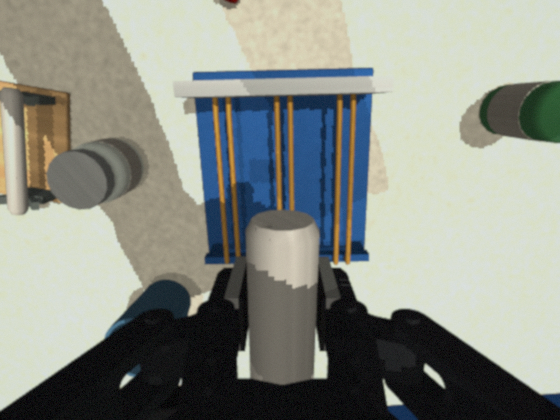

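The plate's top is the light strip from (175,88) to (393,84), with the three wire pairs below it and the large-hole pair at the left (columns 216/230). The held rod is at column 283. Next I'll extract the edges with subpixel accuracy.

Run:
```python
from h import *
import cv2
z=np.load('cam.npz');C=(float(z['arr_0']),float(z['arr_1']),float(z['arr_2']),z['arr_3'],z['arr_4'])
im=cv2.imread('pics/w3.png').astype(float);r=cv2.GaussianBlur(im[...,2],(3,3),0)
def cross(p,a,up):
    t=(p.min()+p.max())/2
    for i in range(len(p)-1):
        if (p[i]<t<=p[i+1]) if up else (p[i]>=t>p[i+1]): return a+i+(t-p[i])/(p[i+1]-p[i])
T=[];B=[]
for c in range(204,366,4):
    p=r[70:88,c]; q=r[86:106,c]; a=cross(p,70,True); b=cross(q,86,False)
    if a:T.append((c,a))
    if b and q.min()<110:B.append((c,b))
for n,L in(('front',T),('back',B)):
    L=np.array(L); k=np.polyfit(*L.T,1); e=L[:,1]-np.polyval(k,L[:,0]); m=abs(e)<1; k=np.polyfit(*L[m].T,1)
    w=[ray(C,(c,np.polyval(k,c)),.09) for c in(180,390)];d=w[1]-w[0]; print(n,k,e[m].std(),m.sum(),'yaw',np.arctan2(-d[0],d[1]),[x.round(4).tolist() for x in w])
# plate ends
for row in (84,86): print(row,'ends',[ray(C,(c,row),.09).round(4).tolist() for c in (173.5,394)], r[row,168:180].round().tolist(), r[row,386:400].round().tolist())
# wires: orange = red minus blue
o=im[...,2]-im[...,0]
for row in (110,130,150,170,190,200):
    out=[]
    for lo,hi in((208,245),(268,300),(328,362)):
        s=np.clip(o[row-2:row+3,lo:hi].mean(0)-20,0,None); c=(s*np.arange(lo,hi)).sum()/s.sum(); out.append((round(c,1),ray(C,(c,row),.051)[:2].round(4).tolist()))
    print(row,out)
```

```text
front [-2.44919726e-02  8.44925253e+01] 0.06800324808044088 41 yaw -0.07196080557896949 [[0.5176, 0.103, 0.09], [0.5293, 0.2654, 0.09]]
back [-2.44146692e-02  1.01573728e+02] 0.23229311576836897 40 yaw -0.07159770303805692 [[0.5301, 0.1007, 0.09], [0.5419, 0.2653, 0.09]]
84 ends [[0.5199, 0.0974, 0.09], [0.5362, 0.2684, 0.09]] [217.0, 216.0, 216.0, 214.0, 210.0, 205.0, 202.0, 200.0, 199.0, 200.0, 200.0, 200.0] [217.0, 218.0, 217.0, 216.0, 216.0, 216.0, 216.0, 216.0, 216.0, 216.0, 217.0, 217.0, 216.0, 217.0]
86 ends [[0.5214, 0.0971, 0.09], [0.5377, 0.2684, 0.09]] [216.0, 216.0, 216.0, 214.0, 210.0, 204.0, 200.0, 197.0, 196.0, 197.0, 197.0, 197.0] [217.0, 217.0, 217.0, 217.0, 217.0, 216.0, 216.0, 217.0, 217.0, 217.0, 217.0, 217.0, 217.0, 217.0]
110 [(np.float64(221.6), [0.5431, 0.1252]), (np.float64(283.0), [0.5484, 0.1805]), (np.float64(345.9), [0.5538, 0.2371])]
130 [(np.float64(223.1), [0.5608, 0.124]), (np.float64(283.7), [0.5661, 0.1795]), (np.float64(345.3), [0.5714, 0.2358])]
150 [(np.float64(224.4), [0.5791, 0.1226]), (np.float64(283.7), [0.5843, 0.1778]), (np.float64(344.5), [0.5896, 0.2343])]
170 [(np.float64(226.1), [0.598, 0.1215]), (np.float64(284.2), [0.6032, 0.1765]), (np.float64(344.0), [0.6085, 0.2331])]
190 [(np.float64(225.5), [0.6173, 0.1181]), (np.float64(284.7), [0.6227, 0.1752]), (np.float64(343.3), [0.628, 0.2316])]
200 [(np.float64(226.3), [0.6274, 0.1174]), (np.float64(284.4), [0.6327, 0.174]), (np.float64(342.9), [0.6381, 0.2308])]
```

Run:
```python
from h import *
o=bot.get_obs();C=cam('wrist');Rt=R.from_quat(o['tool_rot']).as_matrix()
for row,zt in((213,4),(228,-20)):
    for c in (283,):
        p=ray(C,(c,row),o['eef_pos'][2]-zt/1e3); print('tail tool xy',(Rt.T@(p-o['eef_pos'])*1e3).round(1))
v=np.array([.5359,.1815,-.074])
for z in(.2,.0575):
    p=pose(v,[-.116,-.056,z])[0];print(p);go(*p,v[2]+np.pi)
print(ray(cam('side'),(358/1.4,430/1.4),.015),o['clock'])
```

```text
tail tool xy [31.8 -0.5  4.1]
tail tool xy [ 34.3  -0.5 -19.9]
[0.41607724 0.13422943 0.2       ]
d [ 3.907 -1.17   0.929] w [-0.022 -0.042 -0.25 ]
[0.41607724 0.13422943 0.0575    ]
d [ 3.897 -1.164  3.779] w [-0.022 -0.042 -0.25 ]
[0.40298822 0.15858967 0.015     ] 9.65
```

Request:
drive_tool([
  {"dx":0.5,"dy":-0.1,"dz":0,"wx":0,"wy":0,"wz":0,"hand":20},
  {"dx":1.3,"dy":-0.3,"dz":0,"wx":0,"wy":0,"wz":-0.1,"hand":20},
  {"dx":2.2,"dy":-0.6,"dz":0.1,"wx":0,"wy":0,"wz":-0.2,"hand":20},
  {"dx":3.1,"dy":-0.9,"dz":0.5,"wx":0,"wy":0,"wz":-0.25,"hand":20},
  {"dx":3.7,"dy":-1.1,"dz":0.9,"wx":0,"wy":0,"wz":-0.25,"hand":20},
  {"dx":3.9,"dy":-1.16,"dz":1.5,"wx":0,"wy":0,"wz":-0.25,"hand":20},
  {"dx":3.9,"dy":-1.16,"dz":2.2,"wx":0,"wy":0,"wz":-0.25,"hand":20},
  {"dx":3.9,"dy":-1.16,"dz":2.8,"wx":0,"wy":0,"wz":-0.25,"hand":20},
  {"dx":3.9,"dy":-1.16,"dz":3.3,"wx":0,"wy":0,"wz":-0.25,"hand":20},
  {"dx":3.9,"dy":-1.16,"dz":3.6,"wx":0,"wy":0,"wz":-0.25,"hand":20},
  {"dx":3.9,"dy":-1.16,"dz":3.78,"wx":0,"wy":0,"wz":-0.25,"hand":20},
  {"dx":3.9,"dy":-1.16,"dz":3.78,"wx":0,"wy":0,"wz":-0.25,"hand":20},
  {"dx":3.9,"dy":-1.16,"dz":3.78,"wx":0,"wy":0,"wz":-0.25,"hand":20},
])

```text
clock: 10.95
eef_pos: [0.4179, 0.1351, 0.0594]
tool_rot: [0.037, 0.999, 0.0, 0.0]
ft_force: [0.2, -0.5, -2.2]
grip_width: 0.0276
grasp_force: 59.7
```

Run:
```python
from h import *
import cv2
o=bot.get_obs();v=np.array([.5359,.1815,-.074]);print(o['clock'],o['eef_pos'],o['ft_force'],o['ft_torque'])
p=pose(v,[-.116,-.056,.0575])[0];print(p);go(*p,v[2]+np.pi)
a=bot.camera('side')[225:325,160:260,::-1];b=bot.camera('scene')[150:250,270:370,::-1]
cv2.imwrite('pics/g2.png',np.hstack([cv2.resize(x,(400,400),interpolation=cv2.INTER_CUBIC) for x in(a,b)]))
```

```text
10.95 [0.41791939 0.13507542 0.05938287] [ 0.16085843 -0.54615391 -2.19070995] [0.03505323 0.03714232 0.00828369]
[0.41607724 0.13422943 0.0575    ]
d [ 0.036 -0.02   0.038] w [ 0.003  0.009 -0.009]
```

View pics/g2.png

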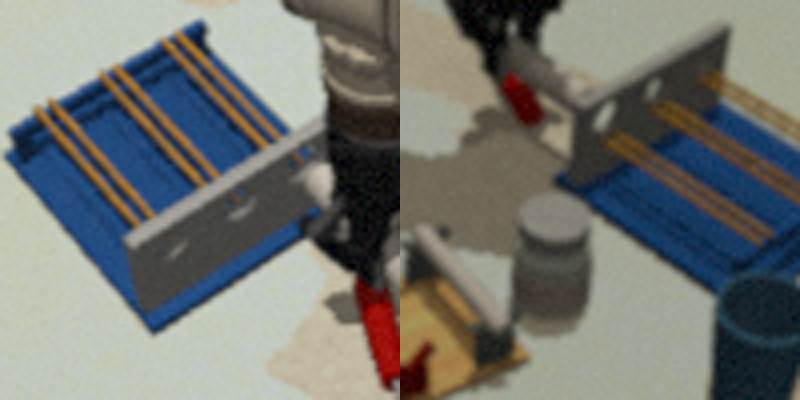

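Nose stands in front of the large hole (left panel (318,183)). I'll feed it in gently, with fine corrections.

Request:
drive_tool([
  {"dx":0,"dy":-0.02,"dz":0.04,"wx":0,"wy":0,"wz":0,"hand":20},
  {"dx":-0.1,"dy":-0.02,"dz":0.04,"wx":0,"wy":0,"wz":0,"hand":20},
  {"dx":-0.2,"dy":-0.02,"dz":0.04,"wx":0,"wy":0,"wz":0,"hand":20},
  {"dx":-0.28,"dy":-0.02,"dz":0.04,"wx":0,"wy":0,"wz":0,"hand":20},
  {"dx":-0.34,"dy":-0.02,"dz":0.04,"wx":0,"wy":0,"wz":0,"hand":20},
  {"dx":-0.38,"dy":-0.02,"dz":0.04,"wx":0,"wy":0,"wz":0,"hand":20},
  {"dx":-0.38,"dy":-0.02,"dz":0.04,"wx":0,"wy":0,"wz":0,"hand":20},
])

```text
clock: 11.75
eef_pos: [0.4366, 0.1331, 0.0568]
tool_rot: [0.037, 0.999, 0.0, -0.0]
ft_force: [-0.3, 0.7, -1.9]
grip_width: 0.0271
grasp_force: 59.8
```

Request:
drive_tool([
  {"dx":-0.04,"dy":0,"dz":0,"wx":0,"wy":0,"wz":0,"hand":20},
  {"dx":-0.08,"dy":0,"dz":0,"wx":0,"wy":0,"wz":0,"hand":20},
  {"dx":-0.12,"dy":0,"dz":0,"wx":0,"wy":0,"wz":0,"hand":20},
  {"dx":-0.12,"dy":0,"dz":0,"wx":0,"wy":0,"wz":0,"hand":20},
])

```text
clock: 12.15
eef_pos: [0.4434, 0.1327, 0.0571]
tool_rot: [0.037, 0.999, 0.0, 0.001]
ft_force: [0.9, 0.8, -0.7]
grip_width: 0.0271
grasp_force: 59.8
```

```bash
cat > st.py <<'E'
from h import *
v=np.array([.5359,.1815,-.074]);o=bot.get_obs();c,s=np.cos(v[2]),np.sin(v[2]);d=o['eef_pos'][:2]-v[:2];f=o['ft_force']
print(round(o['clock'],2),'gauge xyz mm',(np.array([c*d[0]+s*d[1],-s*d[0]+c*d[1],o['eef_pos'][2]])*1e3).round(1),'F',np.round([c*f[0]+s*f[1],-s*f[0]+c*f[1],f[2]],1),'T',np.round(o['ft_torque'],2),o['grip_width'],'q',np.round(o['joint_pos'],2))
E
python3 st.py
```

```text
12.15 gauge xyz mm [-88.7 -55.5  57.1] F [ 0.8  0.8 -0.7] T [ 0.25 -0.05  0.06] 0.027067367702830726 q [ 0.29  0.34 -0.39  0.84 -0.    0.36]
```

Request:
drive_tool([
  {"dx":-0.05,"dy":0,"dz":0,"wx":0,"wy":0,"wz":0,"hand":20},
  {"dx":-0.1,"dy":0,"dz":0,"wx":0,"wy":0,"wz":0,"hand":20},
  {"dx":-0.14,"dy":0,"dz":0,"wx":0,"wy":0,"wz":0,"hand":20},
  {"dx":-0.14,"dy":0,"dz":0,"wx":0,"wy":0,"wz":0,"hand":20},
])

```text
clock: 12.55
eef_pos: [0.45, 0.1322, 0.0569]
tool_rot: [0.037, 0.999, 0.0, 0.0]
ft_force: [-1.3, 1.1, 0.1]
grip_width: 0.0268
grasp_force: 59.9
```

```bash
python3 st.py
```

```text
12.55 gauge xyz mm [-82.  -55.6  56.9] F [-1.4  1.   0.1] T [0.35 0.05 0.08] 0.02683617127714564 q [ 0.29  0.35 -0.37  0.85 -0.    0.36]
```

The large hole takes it (nose about 17 mm in, virtually no force). Withdrawing, shifting 56 mm to the middle hole.

Request:
drive_tool([
  {"dx":0.05,"dy":0,"dz":-0.01,"wx":0,"wy":0,"wz":0,"hand":20},
  {"dx":0.2,"dy":0,"dz":-0.015,"wx":0,"wy":0,"wz":0,"hand":20},
  {"dx":0.4,"dy":0,"dz":-0.015,"wx":0,"wy":0,"wz":0,"hand":20},
  {"dx":0.6,"dy":0,"dz":-0.015,"wx":0,"wy":0,"wz":0,"hand":20},
  {"dx":0.7,"dy":0.1,"dz":-0.015,"wx":0,"wy":0,"wz":0,"hand":20},
  {"dx":0.7,"dy":0.5,"dz":-0.015,"wx":0,"wy":0,"wz":0,"hand":20},
  {"dx":0.7,"dy":0.9,"dz":-0.015,"wx":0,"wy":0,"wz":0,"hand":20},
  {"dx":0.7,"dy":1.12,"dz":-0.015,"wx":0,"wy":0,"wz":0,"hand":20},
  {"dx":0.7,"dy":1.12,"dz":-0.015,"wx":0,"wy":0,"wz":0,"hand":20},
  {"dx":0.5,"dy":1.12,"dz":-0.015,"wx":0,"wy":0,"wz":0,"hand":20},
  {"dx":0.4,"dy":1.12,"dz":-0.015,"wx":0,"wy":0,"wz":0,"hand":20},
  {"dx":0.35,"dy":1.12,"dz":-0.015,"wx":0,"wy":0,"wz":0,"hand":20},
  {"dx":0.35,"dy":1.12,"dz":-0.015,"wx":0,"wy":0,"wz":0,"hand":20},
])

```text
clock: 13.85
eef_pos: [0.4364, 0.1885, 0.0574]
tool_rot: [0.038, 0.999, -0.0, -0.0]
ft_force: [-1.0, -0.6, -2.6]
grip_width: 0.0269
grasp_force: 59.8
```

```bash
python3 st.py
```

```text
13.85 gauge xyz mm [-99.7  -0.4  57.4] F [-1.  -0.7 -2.6] T [-0.05  0.17 -0.01] 0.026883980160525723 q [ 0.41  0.36 -0.35  0.86 -0.    0.48]
```

Request:
drive_tool([
  {"dx":-0.02,"dy":0,"dz":0,"wx":0,"wy":0,"wz":0,"hand":20},
  {"dx":-0.04,"dy":0,"dz":0,"wx":0,"wy":0,"wz":0,"hand":20},
  {"dx":-0.06,"dy":0,"dz":0,"wx":0,"wy":0,"wz":0,"hand":20},
  {"dx":-0.06,"dy":0,"dz":0,"wx":0,"wy":0,"wz":0,"hand":20},
])

```text
clock: 14.25
eef_pos: [0.4368, 0.1885, 0.0569]
tool_rot: [0.037, 0.999, -0.0, -0.002]
ft_force: [-5.3, 0.8, -1.6]
grip_width: 0.0273
grasp_force: 59.9
```

Request:
drive_tool([
  {"dx":-0.02,"dy":0,"dz":0,"wx":0,"wy":0,"wz":0,"hand":20},
  {"dx":-0.04,"dy":0,"dz":0,"wx":0,"wy":0,"wz":0,"hand":20},
  {"dx":-0.04,"dy":0,"dz":0,"wx":0,"wy":0,"wz":0,"hand":20},
])

```text
clock: 14.55
eef_pos: [0.4369, 0.1884, 0.0565]
tool_rot: [0.036, 0.999, -0.0, -0.004]
ft_force: [-10.1, 0.4, 0.8]
grip_width: 0.0269
grasp_force: 60.1
```

```bash
python3 st.py
```

```text
14.55 gauge xyz mm [-99.3  -0.4  56.5] F [-10.1  -0.3   0.8] T [ 0.21  1.76 -0.01] 0.026864396099091258 q [ 0.41  0.37 -0.35  0.86  0.    0.48]
```

It is refused at 10 N, but the upward force suggests the nose sits on the lower bevel. I'll back off, raise by 1.5 mm and try again for a fair test.

Request:
drive_tool([
  {"dx":0.15,"dy":0,"dz":0,"wx":0,"wy":0,"wz":0,"hand":20},
  {"dx":0.2,"dy":0,"dz":-0.03,"wx":0,"wy":0,"wz":0,"hand":20},
  {"dx":0.2,"dy":0,"dz":-0.03,"wx":0,"wy":0,"wz":0,"hand":20},
  {"dx":0.15,"dy":0,"dz":-0.03,"wx":0,"wy":0,"wz":0,"hand":20},
  {"dx":0.1,"dy":0,"dz":-0.03,"wx":0,"wy":0,"wz":0,"hand":20},
  {"dx":0.06,"dy":0,"dz":-0.03,"wx":0,"wy":0,"wz":0,"hand":20},
  {"dx":0.03,"dy":0,"dz":-0.03,"wx":0,"wy":0,"wz":0,"hand":20},
  {"dx":0,"dy":0,"dz":-0.03,"wx":0,"wy":0,"wz":0,"hand":20},
  {"dx":0,"dy":0,"dz":-0.03,"wx":0,"wy":0,"wz":0,"hand":20},
])

```text
clock: 15.45
eef_pos: [0.4384, 0.1893, 0.0583]
tool_rot: [0.036, 0.999, 0.001, -0.003]
ft_force: [-7.6, 4.1, -0.1]
grip_width: 0.0272
grasp_force: 59.9
```

```bash
python3 st.py
```

```text
15.45 gauge xyz mm [-97.8   0.6  58.3] F [-7.9  3.5 -0.1] T [0.65 1.34 0.16] 0.027198882219488334 q [ 0.41  0.37 -0.34  0.87  0.    0.48]
```

Request:
drive_tool([
  {"dx":0.1,"dy":0,"dz":0,"wx":0,"wy":0,"wz":0,"hand":20},
  {"dx":0.2,"dy":0.016,"dz":-0.02,"wx":0,"wy":0,"wz":0,"hand":20},
  {"dx":0.2,"dy":0.016,"dz":-0.02,"wx":0,"wy":0,"wz":0,"hand":20},
  {"dx":0.12,"dy":0.016,"dz":-0.02,"wx":0,"wy":0,"wz":0,"hand":20},
  {"dx":0.06,"dy":0.016,"dz":-0.02,"wx":0,"wy":0,"wz":0,"hand":20},
  {"dx":0.03,"dy":0.016,"dz":-0.02,"wx":0,"wy":0,"wz":0,"hand":20},
  {"dx":0,"dy":0.016,"dz":-0.02,"wx":0,"wy":0,"wz":0,"hand":20},
  {"dx":0,"dy":0.016,"dz":-0.02,"wx":0,"wy":0,"wz":0,"hand":20},
])

```text
clock: 16.25
eef_pos: [0.4375, 0.1895, 0.0589]
tool_rot: [0.036, 0.999, 0.0, -0.004]
ft_force: [-8.3, 1.6, -0.5]
grip_width: 0.0271
grasp_force: 59.9
```

```bash
python3 st.py
```

```text
16.25 gauge xyz mm [-98.7   0.7  58.9] F [-8.4  1.  -0.5] T [0.38 1.55 0.06] 0.027131439818458367 q [ 0.41  0.37 -0.34  0.87  0.    0.48]
```

Request:
drive_tool([
  {"dx":0.1,"dy":0,"dz":0,"wx":0,"wy":0,"wz":0,"hand":20},
  {"dx":0.12,"dy":0,"dz":0.015,"wx":0,"wy":0,"wz":0,"hand":20},
  {"dx":0.12,"dy":0,"dz":0.015,"wx":0,"wy":0,"wz":0,"hand":20},
  {"dx":0.06,"dy":0,"dz":0.015,"wx":0,"wy":0,"wz":0,"hand":20},
  {"dx":0.03,"dy":0,"dz":0.015,"wx":0,"wy":0,"wz":0,"hand":20},
  {"dx":0,"dy":0,"dz":0.015,"wx":0,"wy":0,"wz":0,"hand":20},
  {"dx":-0.03,"dy":0,"dz":0.015,"wx":0,"wy":0,"wz":0,"hand":20},
  {"dx":-0.03,"dy":0,"dz":0.015,"wx":0,"wy":0,"wz":0,"hand":20},
])

```text
clock: 17.05
eef_pos: [0.4387, 0.1895, 0.0582]
tool_rot: [0.036, 0.999, 0.0, -0.004]
ft_force: [-8.9, 2.8, -0.9]
grip_width: 0.0276
grasp_force: 60.0
```

```bash
python3 st.py
python3 - <<'E'
from h import *
import cv2
im=bot.camera('wrist')[...,::-1].astype(float);cv2.imwrite('pics/w4.png',im)
a=cv2.imread('pics/w3.png')
for n,i in(('w3',a.astype(float)),('w4',im)): print(n,i[200:240:2,275:292].mean((1,2)).round().tolist())
E
```

```text
17.05 gauge xyz mm [-97.6   0.8  58.2] F [-9.1  2.2 -0.9] T [0.51 1.89 0.12] 0.0275953590969209 q [ 0.41  0.37 -0.34  0.87  0.    0.48]
w3 [92.0, 94.0, 94.0, 93.0, 92.0, 94.0, 94.0, 94.0, 93.0, 93.0, 93.0, 93.0, 92.0, 93.0, 93.0, 143.0, 190.0, 193.0, 194.0, 193.0]
w4 [144.0, 135.0, 125.0, 125.0, 116.0, 84.0, 72.0, 72.0, 73.0, 72.0, 72.0, 71.0, 72.0, 72.0, 91.0, 147.0, 154.0, 154.0, 154.0, 154.0][ WARN:0@0.417] global loadsave.cpp:1063 imwrite_ Unsupported depth image for selected encoder is fallbacked to CV_8U.
```

The middle hole refuses it at 9 N and the rod has not slipped, so the large hole is the one. Going back to it.

Request:
drive_tool([
  {"dx":0.1,"dy":0,"dz":0,"wx":0,"wy":0,"wz":0,"hand":20},
  {"dx":0.25,"dy":0,"dz":0,"wx":0,"wy":0,"wz":0,"hand":20},
  {"dx":0.4,"dy":-0.1,"dz":0,"wx":0,"wy":0,"wz":0,"hand":20},
  {"dx":0.4,"dy":-0.4,"dz":0,"wx":0,"wy":0,"wz":0,"hand":20},
  {"dx":0.4,"dy":-0.8,"dz":0,"wx":0,"wy":0,"wz":0,"hand":20},
  {"dx":0.4,"dy":-1.125,"dz":0,"wx":0,"wy":0,"wz":0,"hand":20},
  {"dx":0.4,"dy":-1.125,"dz":0,"wx":0,"wy":0,"wz":0,"hand":20},
  {"dx":0.3,"dy":-1.125,"dz":0,"wx":0,"wy":0,"wz":0,"hand":20},
  {"dx":0.2,"dy":-1.125,"dz":0,"wx":0,"wy":0,"wz":0,"hand":20},
  {"dx":0.1,"dy":-1.125,"dz":0,"wx":0,"wy":0,"wz":0,"hand":20},
  {"dx":0,"dy":-1.125,"dz":0,"wx":0,"wy":0,"wz":0,"hand":20},
  {"dx":-0.08,"dy":-1.125,"dz":0,"wx":0,"wy":0,"wz":0,"hand":20},
  {"dx":-0.16,"dy":-1.125,"dz":0,"wx":0,"wy":0,"wz":0,"hand":20},
  {"dx":-0.24,"dy":-1.125,"dz":0,"wx":0,"wy":0,"wz":0,"hand":20},
  {"dx":-0.24,"dy":-1.125,"dz":0,"wx":0,"wy":0,"wz":0,"hand":20},
])

```text
clock: 18.6
eef_pos: [0.4511, 0.1326, 0.0593]
tool_rot: [0.037, 0.999, 0.0, 0.0]
ft_force: [-0.1, 0.8, -1.9]
grip_width: 0.0267
grasp_force: 59.8
```

```bash
python3 st.py
```

```text
18.6 gauge xyz mm [-80.9 -55.   59.3] F [-0.2  0.8 -1.9] T [0.   0.01 0.01] 0.026727156128616224 q [ 0.29  0.35 -0.37  0.85 -0.    0.36]
```

Request:
drive_tool([
  {"dx":-0.1,"dy":0,"dz":0,"wx":0,"wy":0,"wz":0,"hand":20},
  {"dx":-0.2,"dy":0,"dz":0,"wx":0,"wy":0,"wz":0,"hand":20},
  {"dx":-0.3,"dy":0,"dz":0,"wx":0,"wy":0,"wz":0,"hand":20},
  {"dx":-0.4,"dy":0,"dz":0,"wx":0,"wy":0,"wz":0,"hand":20},
  {"dx":-0.5,"dy":0,"dz":0,"wx":0,"wy":0,"wz":0,"hand":20},
  {"dx":-0.5,"dy":0,"dz":0,"wx":0,"wy":0,"wz":0,"hand":20},
])

```text
clock: 19.2
eef_pos: [0.4763, 0.1307, 0.0594]
tool_rot: [0.037, 0.999, 0.0, 0.0]
ft_force: [0.2, 1.3, -2.4]
grip_width: 0.0271
grasp_force: 59.8
```

```bash
python3 st.py
```

```text
19.2 gauge xyz mm [-55.7 -55.1  59.4] F [ 0.1  1.3 -2.4] T [0.02 0.1  0.03] 0.027141030584261292 q [ 0.27  0.39 -0.3   0.88 -0.    0.34]
```

Request:
drive_tool([
  {"dx":-0.1,"dy":0,"dz":0,"wx":0,"wy":0,"wz":0,"hand":20},
  {"dx":-0.2,"dy":0,"dz":0,"wx":0,"wy":0,"wz":0,"hand":20},
  {"dx":-0.3,"dy":0,"dz":0,"wx":0,"wy":0,"wz":0,"hand":20},
  {"dx":-0.4,"dy":0,"dz":0,"wx":0,"wy":0,"wz":0,"hand":20},
  {"dx":-0.44,"dy":0,"dz":0.01,"wx":0,"wy":0,"wz":0,"hand":20},
  {"dx":-0.44,"dy":0,"dz":0.02,"wx":0,"wy":0,"wz":0,"hand":20},
  {"dx":-0.44,"dy":0,"dz":0.02,"wx":0,"wy":0,"wz":0,"hand":20},
])

```text
clock: 19.9
eef_pos: [0.4973, 0.1291, 0.0583]
tool_rot: [0.037, 0.999, 0.0, 0.0]
ft_force: [-0.3, 0.0, -1.6]
grip_width: 0.0272
grasp_force: 59.8
```

```bash
python3 st.py
```

```text
19.9 gauge xyz mm [-34.6 -55.1  58.3] F [-0.3  0.  -1.6] T [-0.06 -0.1   0.01] 0.027178065213192524 q [ 0.25  0.42 -0.25  0.9   0.    0.33]
```

Request:
drive_tool([
  {"dx":0,"dy":0,"dz":0,"wx":0,"wy":0,"wz":0,"hand":50},
  {"dx":0,"dy":0,"dz":0,"wx":0,"wy":0,"wz":0,"hand":50},
  {"dx":0,"dy":0,"dz":0,"wx":0,"wy":0,"wz":0,"hand":50},
  {"dx":0,"dy":0,"dz":0,"wx":0,"wy":0,"wz":0,"hand":50},
  {"dx":0,"dy":0,"dz":0,"wx":0,"wy":0,"wz":0,"hand":50},
  {"dx":0,"dy":0,"dz":-0.2,"wx":0,"wy":0,"wz":0,"hand":50},
  {"dx":0,"dy":0,"dz":-0.5,"wx":0,"wy":0,"wz":0,"hand":50},
  {"dx":0,"dy":0,"dz":-1,"wx":0,"wy":0,"wz":0,"hand":50},
  {"dx":0,"dy":0,"dz":-1.5,"wx":0,"wy":0,"wz":0,"hand":50},
  {"dx":0,"dy":0,"dz":-1.6,"wx":0,"wy":0,"wz":0,"hand":50},
  {"dx":-0.3,"dy":0,"dz":-1.6,"wx":0,"wy":0,"wz":0,"hand":50},
  {"dx":-0.8,"dy":0,"dz":-1.6,"wx":0,"wy":0,"wz":0,"hand":50},
  {"dx":-1.2,"dy":0,"dz":-1.6,"wx":0,"wy":0,"wz":0,"hand":50},
  {"dx":-1.3,"dy":0,"dz":-1.6,"wx":0,"wy":0,"wz":0,"hand":50},
  {"dx":-1.3,"dy":0,"dz":-1.6,"wx":0,"wy":0,"wz":0,"hand":50},
])

```text
clock: 21.4
eef_pos: [0.562, 0.1241, 0.1376]
tool_rot: [0.037, 0.999, -0.0, -0.001]
ft_force: [0.2, -0.6, -0.1]
grip_width: 0.0499
grasp_force: 0.0
```

```bash
python3 st.py
python3 - <<'E'
from h import *
import cv2
a=bot.camera('side')[225:325,160:260,::-1];b=bot.camera('scene')[150:250,270:370,::-1]
cv2.imwrite('pics/g3.png',np.hstack([cv2.resize(x,(400,400),interpolation=cv2.INTER_CUBIC) for x in(a,b)]))
for c in('scene','side','wrist'):
    if c=='wrist':bot.camera(c)
    for r in bot.look_for(c,'rod_a_mid'): print(c,round(r['score'],2),np.round(r['extent']))
v=np.array([.5359,.1815,-.074]);p=pose(v,np.array([[52,-56,65],[-68,-56,65]])/1e3)
for c in('scene','side','wrist'): print(proj(cam(c),p).round().tolist())
E
```

```text
21.4 gauge xyz mm [ 30.2 -55.3 137.6] F [ 0.2 -0.6 -0.1] T [-0.04 -0.05  0.01] 0.049859529742386874 q [0.22 0.45 0.03 1.15 0.   0.29]
scene 0.62 [286. 222.  26.  30.]
side 0.6 [278. 227.  19.  28.]
wrist 0.9 [  7. 240.   8. 158.]
[[333.0, 187.0], [306.0, 169.0]]
[[223.0, 252.0], [248.0, 278.0]]
[[282.0, 259.0], [282.0, 59.0]]
```

Request:
drive_tool([
  {"dx":0,"dy":0,"dz":0.4,"wx":0,"wy":0,"wz":0,"hand":50},
  {"dx":0,"dy":0,"dz":0.8,"wx":0,"wy":0,"wz":0,"hand":50},
  {"dx":0,"dy":0,"dz":1.1,"wx":0,"wy":0,"wz":0,"hand":50},
  {"dx":0,"dy":0,"dz":1.35,"wx":0,"wy":0,"wz":0,"hand":50},
  {"dx":0,"dy":0,"dz":1.5,"wx":0,"wy":0,"wz":0,"hand":50},
  {"dx":0,"dy":0,"dz":1.57,"wx":0,"wy":0,"wz":0,"hand":50},
  {"dx":0,"dy":0,"dz":1.57,"wx":0,"wy":0,"wz":0,"hand":50},
  {"dx":0,"dy":0,"dz":1.57,"wx":0,"wy":0,"wz":0,"hand":20},
  {"dx":0,"dy":0,"dz":1.57,"wx":0,"wy":0,"wz":0,"hand":20},
  {"dx":0,"dy":0,"dz":1.57,"wx":0,"wy":0,"wz":0,"hand":20},
  {"dx":0,"dy":0,"dz":1.57,"wx":0,"wy":0,"wz":0,"hand":20},
  {"dx":0,"dy":0,"dz":1.57,"wx":0,"wy":0,"wz":0,"hand":20},
  {"dx":0,"dy":0,"dz":1.57,"wx":0,"wy":0,"wz":0,"hand":20},
])

```text
clock: 23.0
eef_pos: [0.5628, 0.1244, 0.0605]
tool_rot: [0.037, 0.999, 0.0, 0.001]
ft_force: [1.6, -0.1, 4.0]
grip_width: 0.027
grasp_force: 59.1
```

```bash
python3 st.py
```

```text
23.0 gauge xyz mm [ 31.  -54.9  60.5] F [ 1.6 -0.   4. ] T [ 0.04 -0.05 -0.01] 0.026957406050376824 q [ 0.22  0.53 -0.07  0.97  0.    0.29]
```

Request:
drive_tool([
  {"dx":-0.05,"dy":0,"dz":-0.01,"wx":0,"wy":0,"wz":0,"hand":20},
  {"dx":-0.15,"dy":0,"dz":-0.01,"wx":0,"wy":0,"wz":0,"hand":20},
  {"dx":-0.25,"dy":0,"dz":-0.01,"wx":0,"wy":0,"wz":0,"hand":20},
  {"dx":-0.35,"dy":0,"dz":-0.01,"wx":0,"wy":0,"wz":0,"hand":20},
  {"dx":-0.45,"dy":0,"dz":-0.01,"wx":0,"wy":0,"wz":0,"hand":20},
  {"dx":-0.55,"dy":0,"dz":-0.01,"wx":0,"wy":0,"wz":0,"hand":20},
  {"dx":-0.65,"dy":0,"dz":-0.01,"wx":0,"wy":0,"wz":0,"hand":20},
  {"dx":-0.75,"dy":0,"dz":-0.01,"wx":0,"wy":0,"wz":0,"hand":20},
  {"dx":-0.8,"dy":0,"dz":-0.01,"wx":0,"wy":0,"wz":0,"hand":20},
  {"dx":-0.8,"dy":0,"dz":-0.01,"wx":0,"wy":0,"wz":0,"hand":20},
])

```text
clock: 24.0
eef_pos: [0.5996, 0.1215, 0.0603]
tool_rot: [0.037, 0.999, 0.0, -0.003]
ft_force: [-5.2, 1.9, 8.5]
grip_width: 0.0271
grasp_force: 59.6
```

```bash
python3 st.py
```

```text
24.0 gauge xyz mm [ 68.  -55.1  60.3] F [-5.3  1.5  8.5] T [0.19 1.52 0.02] 0.027094721721937203 q [0.2  0.59 0.05 1.03 0.   0.27]
```

Request:
drive_tool([
  {"dx":0,"dy":0,"dz":-0.02,"wx":0,"wy":0,"wz":0,"hand":20},
  {"dx":-0.1,"dy":0,"dz":-0.03,"wx":0,"wy":0,"wz":0,"hand":20},
  {"dx":-0.2,"dy":0,"dz":-0.03,"wx":0,"wy":0,"wz":0,"hand":20},
  {"dx":-0.3,"dy":0,"dz":-0.03,"wx":0,"wy":0,"wz":0,"hand":20},
  {"dx":-0.4,"dy":0,"dz":-0.03,"wx":0,"wy":0,"wz":0,"hand":20},
  {"dx":-0.5,"dy":0,"dz":-0.03,"wx":0,"wy":0,"wz":0,"hand":20},
  {"dx":-0.5,"dy":0,"dz":-0.03,"wx":0,"wy":0,"wz":0,"hand":20},
])

```text
clock: 24.7
eef_pos: [0.6283, 0.1192, 0.0617]
tool_rot: [0.037, 0.999, -0.0, 0.001]
ft_force: [0.5, -0.5, 1.1]
grip_width: 0.0273
grasp_force: 58.9
```

```bash
python3 st.py
```

```text
24.7 gauge xyz mm [ 96.8 -55.3  61.7] F [ 0.6 -0.4  1.1] T [0.02 0.03 0.01] 0.02733490535380877 q [ 0.19  0.63  0.13  1.06 -0.    0.26]
```

Request:
drive_tool([
  {"dx":-0.08,"dy":0,"dz":0,"wx":0,"wy":0,"wz":0,"hand":20},
  {"dx":-0.16,"dy":0,"dz":0,"wx":0,"wy":0,"wz":0,"hand":20},
  {"dx":-0.24,"dy":0,"dz":0,"wx":0,"wy":0,"wz":0,"hand":20},
  {"dx":-0.32,"dy":0,"dz":0,"wx":0,"wy":0,"wz":0,"hand":20},
  {"dx":-0.38,"dy":0,"dz":0,"wx":0,"wy":0,"wz":0,"hand":20},
  {"dx":-0.38,"dy":0,"dz":0,"wx":0,"wy":0,"wz":0,"hand":20},
])

```text
clock: 25.3
eef_pos: [0.6468, 0.118, 0.0619]
tool_rot: [0.037, 0.999, 0.0, 0.001]
ft_force: [-0.4, 0.6, 0.8]
grip_width: 0.027
grasp_force: 59.0
```

```bash
python3 st.py
python3 - <<'E'
from h import *
import cv2
w=cam('wrist');im=bot.camera('wrist')[...,::-1];cv2.imwrite('pics/w5.png',im)
b=bot.camera('scene')[150:250,270:370,::-1]
cv2.imwrite('pics/f.png',np.hstack([im[:,90:470],cv2.resize(b,(420,420),interpolation=cv2.INTER_CUBIC)]))
E
```

```text
25.3 gauge xyz mm [115.3 -55.2  61.9] F [-0.5  0.6  0.8] T [-0.08  0.09 -0.02] 0.026962318502100478 q [ 0.18  0.67  0.19  1.09 -0.    0.25]
```

View pics/f.png

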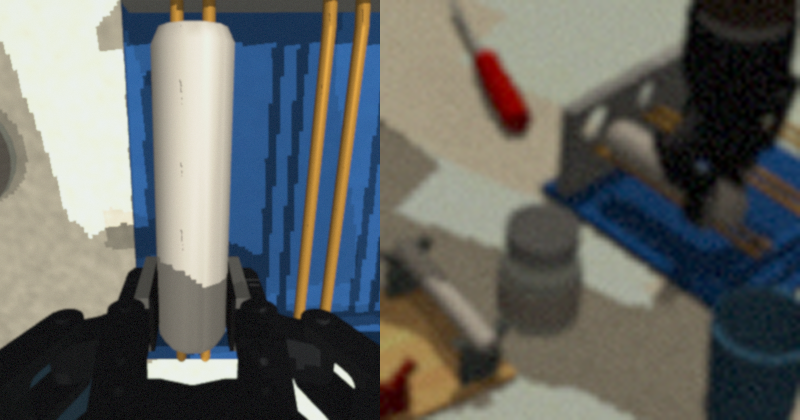

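The rod lies on the large-hole wires with its tail (row 22) clear of the plate, wires showing between. Releasing and retreating.

Request:
drive_tool([
  {"dx":0,"dy":0,"dz":0.01,"wx":0,"wy":0,"wz":0,"hand":20},
  {"dx":0,"dy":0,"dz":0.01,"wx":0,"wy":0,"wz":0,"hand":35},
  {"dx":0,"dy":0,"dz":0.01,"wx":0,"wy":0,"wz":0,"hand":50},
  {"dx":0,"dy":0,"dz":0.01,"wx":0,"wy":0,"wz":0,"hand":50},
  {"dx":0,"dy":0,"dz":0.01,"wx":0,"wy":0,"wz":0,"hand":50},
  {"dx":0,"dy":0,"dz":0.01,"wx":0,"wy":0,"wz":0,"hand":50},
  {"dx":0,"dy":0,"dz":-0.2,"wx":0,"wy":0,"wz":0,"hand":50},
  {"dx":0,"dy":0,"dz":-0.5,"wx":0,"wy":0,"wz":0,"hand":50},
  {"dx":0,"dy":0,"dz":-1,"wx":0,"wy":0,"wz":0,"hand":50},
  {"dx":0,"dy":0,"dz":-1.7,"wx":0,"wy":0,"wz":0,"hand":50},
  {"dx":0,"dy":0,"dz":-2.4,"wx":0,"wy":0,"wz":0,"hand":50},
  {"dx":0,"dy":0,"dz":-2.8,"wx":0,"wy":0,"wz":0,"hand":50},
  {"dx":0,"dy":0,"dz":-3,"wx":0,"wy":0,"wz":0,"hand":50},
  {"dx":0,"dy":0,"dz":-3,"wx":0,"wy":0,"wz":0,"hand":50},
  {"dx":0,"dy":0,"dz":-3,"wx":0,"wy":0,"wz":0,"hand":50},
])

```text
clock: 26.9
eef_pos: [0.6453, 0.118, 0.2108]
tool_rot: [0.037, 0.999, -0.0, -0.001]
ft_force: [0.0, -0.2, -0.1]
grip_width: 0.0504
grasp_force: 0.0
```

```bash
python3 st.py
python3 - <<'E'
from h import *
import cv2
C=cam('wrist');im=bot.camera('wrist');cv2.imwrite('pics/w6.png',im[...,::-1])
for r in bot.outline_of('wrist','rod_a_mid')[:3]:
    y,x=np.nonzero(r['region']);b=cv2.boxPoints(cv2.minAreaRect(np.c_[x,y].astype(np.float32)))
    p=np.array([ray(C,u,.0645) for u in b]); v=np.array([.5359,.1815,-.074]);c,s=np.cos(v[2]),np.sin(v[2]);d=p[:,:2]-v[:2]
    print(round(r['score'],2),(np.c_[c*d[:,0]+s*d[:,1],-s*d[:,0]+c*d[:,1]]*1e3).round(1).tolist())
E
```

```text
26.9 gauge xyz mm [113.8 -55.3 210.8] F [ 0.  -0.2 -0.1] T [ 0.02 -0.04  0.02] 0.05040044747420007 q [0.18 0.58 0.43 1.42 0.   0.25]
0.75 [[-9.9, -244.0], [-10.4, -224.4], [102.6, -243.8], [103.1, -266.1]]
```

Run:
```python
from h import *
import cv2
C=cam('wrist');im=cv2.imread('pics/w6.png').astype(int);v=np.array([.5359,.1815,-.074])
for x in range(-15,125,5):
    row=[]
    for y in(-76,-66,-56,-46,-36):
        u=proj(C,pose(v,[x/1e3,y/1e3,.0645]))[0].round().astype(int)
        row.append(tuple(im[u[1],u[0]].tolist()) if 0<=u[1]<420 else None)
    print(x,row)
bot.job_done()
```

```text
-15 [(170, 178, 178), (166, 177, 177), (169, 177, 178), (166, 174, 176), (165, 175, 177)]
-10 [(164, 172, 174), (159, 171, 171), (162, 174, 173), (161, 169, 170), (157, 169, 169)]
-5 [(115, 127, 126), (123, 129, 129), (122, 127, 129), (119, 129, 127), (116, 123, 123)]
0 [(54, 60, 59), (72, 76, 75), (85, 90, 90), (69, 72, 73), (58, 61, 61)]
5 [(57, 58, 54), (56, 57, 54), (60, 58, 58), (57, 57, 56), (57, 58, 55)]
10 [(88, 52, 21), (69, 44, 24), (66, 39, 11), (69, 42, 19), (68, 42, 17)]
15 [(91, 56, 31), (81, 71, 64), (128, 135, 138), (96, 87, 80), (71, 42, 14)]
20 [(147, 91, 45), (118, 130, 136), (181, 198, 206), (157, 173, 180), (130, 80, 39)]
25 [(150, 95, 51), (123, 135, 140), (183, 200, 207), (156, 171, 176), (127, 76, 37)]
30 [(95, 57, 25), (118, 131, 135), (184, 201, 209), (155, 169, 174), (129, 80, 39)]
35 [(104, 63, 27), (120, 133, 139), (182, 200, 208), (152, 170, 175), (128, 78, 41)]
40 [(89, 55, 26), (121, 133, 138), (183, 201, 208), (153, 167, 174), (129, 82, 43)]
45 [(89, 53, 16), (126, 140, 143), (183, 202, 208), (152, 166, 174), (125, 79, 38)]
50 [(95, 59, 29), (129, 141
[... 587 characters left out ...]
146, 153), (182, 199, 207), (145, 161, 167), (120, 74, 35)]
90 [(68, 40, 19), (125, 138, 145), (183, 201, 208), (145, 159, 166), (122, 75, 36)]
95 [(78, 48, 29), (126, 137, 143), (182, 200, 206), (142, 156, 164), (122, 75, 34)]
100 [(71, 42, 17), (124, 137, 143), (178, 194, 202), (144, 159, 164), (120, 75, 36)]
105 [(70, 44, 23), (127, 137, 145), (179, 197, 203), (142, 156, 162), (117, 73, 30)]
110 [(95, 57, 32), (125, 136, 141), (175, 191, 199), (139, 152, 158), (122, 78, 39)]
115 [(92, 56, 25), (124, 138, 144), (171, 188, 196), (138, 152, 158), (117, 72, 37)]
120 [(110, 67, 35), (127, 141, 145), (171, 188, 196), (141, 156, 160), (118, 73, 38)]
the job is handed in; nothing more can be done
```

Job handed in at about 27 s: the large hole took the rod and the middle hole refused it at about 9 N, so I drew it through the large hole, and it lies on the wires with its tail about 15 mm clear of the plate.

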